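# Clamp the mortar mould and start the vibrating table

## Robot

A 6-joint arm with a two-finger parallel gripper is mounted at the origin on a cart in front of the work surface, level with it; the furniture and walls round the work are solid. World frame = base frame: x ahead of the robot, y to its left, z up, the work surface at z = 0. Lengths are in mm, angles in rad, forces in N, time in s.
With the tool pointing down it reaches from about 375 to 925 mm from the base axis. Payload 5.7 kg.
Tool frame: the origin (TCP) lies on the centre line of the jaws, within the pads' length; the fingertips stand ahead of it and the grasp point (between the pads) is the TCP (bot.tip_extent is the z of the fingertips in the tool frame, in mm); z points along the fingers, y is the direction in which the jaws open and shut (so a half turn about z gives the same grasp; the last joint's range is limited). The gripper opens to 88 mm and grips with 3 to 60 N. Pads are 20 mm wide; open, the fingers measure 115 mm over their backs; the gripper's body (75 mm by 178 mm) begins 61 mm behind the grasp point.
Start: joints at [1.041, 0.359, 1.51, -0, 1.272, -0.115], TCP at [241.794, 549.09, 241.623] pointing down, gripper open.
Joint ranges: [-2.97, 2.97], [-1.01, 2.36], [0.21, 2.38], [-0.96, 4.11], [0.2, 2.71], [-2.98, 2.98]. Speed limits (rad/s): [2.39, 2.39, 3.14, 3.14, 3.14, 3.14].

## Interface

Orientations are given as a unit quaternion [x, y, z, w].
In Python, from bench import bot gives the robot as it stands. The module is installed in compiled form; this text tells all that it offers.
- The arm moves only by the tool step_arm, never from a script. Its argument "steps" is a list of rows, each an object of numbers: "dx", "dy", "dz": the shift along the tool's x, y, z in m; "rx", "ry", "rz": the turn, a rotation vector about the tool's x, y, z in rad; "hand": the finger opening in m, from 0 to 0.0878. In form: [{"dx": .., "dy": .., "dz": .., "rx": .., "ry": .., "rz": .., "hand": ..}, ...]. A call has 1 to 8 rows; each row shifts and turns the commanded pose from where the row before left it, along the tool's axes as they then stand; what a row does not reach is not made up. A row lasts 1/8 s, in which the tool goes at most 62.5 mm and 10.7 degrees, less where a joint would pass 70% of its speed; a pose out of reach is approached as far as the arm can. A call is refused whole if a number of a shift passes 0.0625 or a number of a turn 0.188, either way. A call with a gripper value outside its range is refused whole. The fingers move at their own pace and stop on an object; "squeeze" is the grip in N (left out, the last holds). Time passes only in rows, so rows that do not move let the fingers close. It gives the time, the measured TCP pose, the force and the opening at its end, in the units of the state.
- bot.get_obs(): the state, without advancing time (a new reading comes with each control period).
- bot.snapshot(name): name is "scene" or "top" or "wrist"; returns (picture, depth): 480x640x3 uint8, red, green, blue; 480x640 float32, mm along the optical axis (not along the pixel's ray), 0 where there is no reading.
- bot.calibration(name): a dict with "mtx" (3x3 intrinsics, pixels), "dist" ([k1, k2, p1, p2, k3] as OpenCV has them; the pictures are not rectified), "R" (3x3) and "t" (3): a world point X has camera coordinates R X + t; the wrist camera has in their place "mount" (4x4, takes a point from camera to tool coordinates, whose origin is the TCP and whose axes are the flange's). Camera axes: x right, y down, z forward; pixel columns grow to the right and rows downward; lengths in mm; the calibration is good to about 2 mm. A picture is of the moment at which its call begins: read the wrist's pose just before it. calibration takes no time and is no camera call.
- bot.finish_job(): hands the job in, once; it reports no verdict.
The state is a dict: "time_s": time; "q": joint angles; "qvel": joint speeds; "effort": joint torques, N m; "eef_pos": TCP position; "eef_rot": TCP orientation; "force": force on the tool from outside, world axes, zero at the start; "wrist_torque": the same for the moment, N m; "width": finger opening in mm.
Only numpy, scipy, OpenCV 4.12 (cv2) and the standard library are available. Lean on these libraries where they do the work, as an engineer would, in place of code of your own. Each camera call takes 0.05 s, during which the arm holds its last target.

## Task

Get the small vibrating table going to compact the mortar cube: with closed fingers, first push the red clamp lever all the way down so that the mould is held, then press the far end of the black mains rocker to switch it on, then press the green start button fully in. Only press, without forcing anything: do not press the emergency stop, let the mould stand where it is, pick nothing up, leave the things on the worktop where they lie, and leave clamp, mains and start all set.

Things in the scene. Friction and masses are not known exactly. Their poses are not given: they have to be found in the camera images.
- vibrating_table: Grey vibrating table, fixed; 270 (own x, points away from the operator) x 240 mm; origin centre of footprint on worktop. Front 100 mm: console face rising away by 0.15 rad, centre at own (-85,0,63) mm, with from own +y to -y: black rocker, green start, red stop, red mushroom emergency stop on yellow (y +76, +12, -42, -92 mm). Behind: plate, top at 98 mm, with mould and, on its +y side, clamp.
- lever_pivot (a point): Hinge of the clamp lever, fixed on the machine, 134 mm above the worktop; the hinge axis runs along the machine's own x.
- lever_grip (a point): Point on top of the red lever grip, 85 mm from the hinge along the lever; moves with it. Round bar 118 mm long (grip 17 mm thick, its last 73 mm), pointing to the machine's own +y, tilted up when open; swings in the own y-z plane, nothing under it. A straight push downward at 65 mm level distance from the hinge meets it at every opening and closes it.
- clamp_lever (a joint): Clamp lever angle, rad: 0 = fully open, lever 0.75 rad above level; 0.70 = fully closed, lever 0.05 rad above level, clamp foot on the mould's base plate. A friction hinge, about 0.22 N m (some 4 N at the grip); stays where it is left.
- rocker_on_end (a point): Top face of the black mains rocker, 20 mm from its pivot toward its far end (own +x of the machine, marked with a white bar; the near end has a white ring). The rocker is 52 mm long (own x) by 30 mm wide. Pressing this far end down switches on; it stands up when off and sinks about 7 mm.
- mains_rocker (a joint): Rocker angle, rad: 0 = off (far end up), 0.36 = on (far end down). Stiff action, about 4 N at the end; stays where it is left, so press it right down.
- start_top (a point): Centre of the top of the green start button, 31 mm across; moves along the normal of the console face.
- start_button (a joint): Start button, m: 0 = out (stopped), 0.008 = fully in (running). Stiff action, about 3 to 4 N; stays where it is left, so press it fully in. Linked mechanically with the red stop button.
- stop_top (a point): Centre of the top of the red stop button, 31 mm across, 54 mm from the start button. It is in (about 7 mm above the console face) while the start button is out, and comes out 8 mm as start goes in; pressing it again would push start out.
- emergency_top (a point): Top of the red mushroom emergency stop, 35 mm across, 28 mm above the console face. Not to be pressed.
- emergency_stop (a joint): Emergency stop travel, m: 0 = not pressed, 0.006 = pressed.
- mould_centre (a point): Middle, half-way up, of the steel cube mould that stands loose on the plate: base plate 86 x 120 x 10 mm, block 70 x 70 mm above it, 54 mm high in all, top 152 mm above the worktop, filled with mortar.
- stopwatch: Black digital stopwatch, 71x60x19 mm, loose bystander left of the machine; origin at its underside.
- mixing_bowl: Steel mixing bowl, 125 mm across, 55 mm high, loose bystander; origin at the centre of its underside.
- pointing_trowel: Pointing trowel with wooden handle, 297x67x24 mm, loose bystander; origin at its underside.
- soundness_mould_1: Small brass split mould with two long needles, 31x180x30 mm, loose bystander; origin at its underside.
- steel_rule: Steel rule, 25x205x11 mm, loose bystander; origin at its underside.
- paste_spatula: Paste spatula with wooden handle, 278x22x18 mm, loose bystander; origin at its underside.

How it is judged (in metres and radians):
On the way, in this order (a step that is already met when the one before it is completed fails the run):
1. the clamp lever is pushed fully down, with the mains and the table still off (value of joint clamp_lever above 0.66 rad and value of joint mains_rocker below 0.1 rad and value of joint start_button below 0.003 m), for 0.2 s.
2. the mains rocker is switched on, with the clamp closed and the table not yet started (value of joint clamp_lever above 0.66 rad and value of joint mains_rocker above 0.3 rad and value of joint start_button below 0.003 m), for 0.2 s.
3. the green start button has gone in, with the clamp closed and the mains on (value of joint clamp_lever above 0.66 rad and value of joint mains_rocker above 0.3 rad and value of joint start_button above 0.006 m), for 0.2 s.
At the end, for the whole second after the job is handed in: The clamp lever is down (over 0.66 of 0.70 rad), the mains rocker is on (over 0.30 of 0.36 rad), the green start button is in (over 6 of 8 mm), the emergency stop is out, and the mould stands still within 12 mm of where it stood (all of step 3 and value of joint emergency_stop below 0.002 m and distance of mould_centre from where it was at the start of the episode below 0.012 m and linear speed of cube_mould below 0.02 m/s); the robot touches nothing.
It fails at once if the emergency stop is pressed (value of joint emergency_stop above 0.003 m).
It fails at once if the mould is lifted or shifted by more than 15 mm (distance of mould_centre from where it was at the start of the episode above 0.015 m).
It fails at once if the machine is forced: the robot bears on it with more than 60 N (contact force between the arm and vibrating_table above 60 N).
It fails at once if the machine is forced: the fingers bear on it with more than 60 N (contact force between the fingers and vibrating_table above 60 N).
It fails at once if something else on the worktop is picked up or moved by more than 25 mm (distance of any of stopwatch, mixing_bowl, pointing_trowel, soundness_mould_1, steel_rule, paste_spatula from where it was at the start of the episode above 0.025 m).
It also fails if it takes over 48 s, if anything falls off the work surface, if the arm or the gripper's body presses on something with over 40 N, if the wrist force passes 120 N, or if a joint passes its speed limit or range.

## Working session

There is one attempt and no reset: what is moved stays moved. The work goes in short steps, Python scripts to look and compute and a tool call to move; the robot and the scene stay as the last step left them, time stands still between calls to the robot, and variables do not carry over. Pictures are saved under pics/ and viewed, and the job is handed in when it is done.

Besides the shell and the picture viewer there is one more tool, called after "Call:" as name(argument=value, ...), one argument or row to a line, values as JSON. step_arm: Moves the arm, as the interface text tells. Its arguments: {"type":"object","properties":{"steps":{"type":"array","items":{"type":"object","properties":{"dx":{"type":"number"},"dy":{"type":"number"},"dz":{"type":"number"},"rx":{"type":"number"},"ry":{"type":"number"},"rz":{"type":"number"},"hand":{"type":"number"}}}},"squeeze":{"type":"number"}},"required":["steps"]}

```bash
mkdir -p pics; python3 - <<'E'
from bench import bot
import cv2,numpy as np
o=bot.get_obs();print({k:np.round(v,3) for k,v in o.items()},bot.tip_extent)
for n in("scene","top"):
    p,d=bot.snapshot(n);cv2.imwrite(f"pics/{n}0.png",p[:,:,::-1]);np.save(f"pics/{n}0.npy",d);c=bot.calibration(n);print(n,c)
print(bot.calibration("wrist"))
E
```

```text
{'time_s': np.float64(0.0), 'q': array([ 1.041,  0.359,  1.511, -0.   ,  1.273, -0.115]), 'qvel': array([-0.001, -0.001,  0.001, -0.002,  0.   , -0.001]), 'effort': array([-1.0000e-03, -5.1535e+01, -2.7074e+01,  6.7000e-02,  3.5000e-02,
       -0.0000e+00]), 'eef_pos': array([241.508, 548.534, 240.849]), 'eef_rot': array([ 0.206,  0.979, -0.001, -0.   ]), 'force': array([-0.887,  0.538,  0.147]), 'wrist_torque': array([0.04 , 0.046, 0.025]), 'width': np.float64(87.966)} 19.0
scene {'mtx': array([[602.61553633,   0.        , 306.80464099],
       [  0.        , 602.61553633, 251.8315647 ],
       [  0.        ,   0.        ,   1.        ]]), 'dist': array([-0.1300771,  0.       ,  0.       ,  0.       ,  0.       ]), 'R': array([[-0.99592435,  0.08972064,  0.00921348],
       [ 0.05576516,  0.69283693, -0.71893479],
       [-0.07088673, -0.71549088, -0.69501646]]), 't': array([ 518.50690787,  -57.55092609, 2026.08129619])}
top {'mtx': array([[462.97438525,   0.        , 314.9551452 ],
       [  0.        , 462.97438525, 241.20725068],
       [  0.        ,   0.        ,   1.        ]]
[... 190 characters left out ...]
   [ 0.05276907,  0.00113061, -0.9986061 ]]), 't': array([ 230.87440462,  544.61826774, 1286.21311696])}
{'mtx': array([[333.87102458,   0.        , 321.5138627 ],
       [  0.        , 333.87102458, 234.40784933],
       [  0.        ,   0.        ,   1.        ]]), 'dist': array([-0.01463491,  0.        ,  0.        ,  0.        ,  0.        ]), 'mount': array([[-1.24975552e-03, -9.58079709e-01, -2.86499057e-01,
         7.84187284e+01],
       [ 9.99999148e-01, -1.30512173e-03,  2.29039354e-06,
        -7.40616295e-02],
       [-3.76110526e-04, -2.86498810e-01,  9.58080524e-01,
        -1.42501987e+02],
       [ 0.00000000e+00,  0.00000000e+00,  0.00000000e+00,
         1.00000000e+00]])}
```

View pics/top0.png

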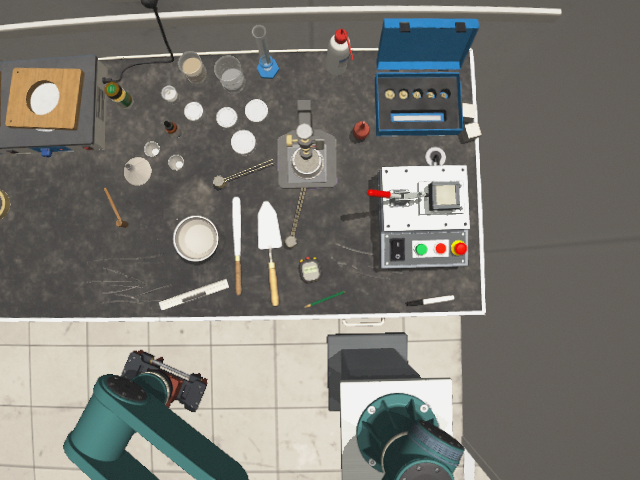

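View pics/scene0.png

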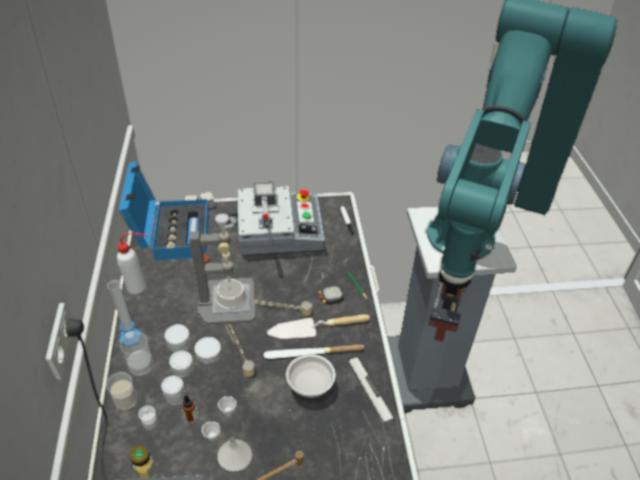

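The top view shows the machine at about (425,217): rocker (398,249), green (421,249), red stop (440,248), E-stop (459,248), and lever grip (378,193). I'll enlarge it and measure from depth.

```bash
cat > h.py <<'E'
import numpy as np,cv2
from bench import bot
def w(name,d,px,z=None,pose=None):
    c=bot.calibration(name)
    n=cv2.undistortPoints(np.array([[px]],float),c["mtx"],c["dist"])[0,0]
    r=np.array([n[0],n[1],1.])
    if pose is not None:
        from scipy.spatial.transform import Rotation as Ro
        M=c["mount"];R0=Ro.from_quat(pose[1]).as_matrix()
        Rw=R0@M[:3,:3];o=R0@M[:3,3]+pose[0]
    else:
        Rw=c["R"].T;o=-Rw@c["t"]
    if z is None:
        u,v=int(round(px[0])),int(round(px[1]));p=d[v-1:v+2,u-1:u+2];p=p[p>0]
        s=np.median(p)
    else: s=(z-o[2])/(Rw@r)[2]
    return Rw@r*s+o
E
python3 - <<'E'
from h import *
d=np.load("pics/top0.npy")
for k,p in dict(rock=(398,249),rockfar=(398,242),green=(421,249),stop=(440,248),em=(459,248),mould=(445,196),grip=(378,193),plateTL=(386,172),plateTR=(463,170),platebl=(386,228),platebr=(464,226)).items(): print(k,w("top",d,p).round(1))
im=cv2.imread("pics/top0.png")[150:280,350:490]
cv2.imwrite("pics/c0.png",cv2.resize(im,None,fx=5.4,fy=4.6,interpolation=cv2.INTER_CUBIC)[:600,:800])
E
```

```text
rock [520.5  -3.   75.7]
rockfar [539.1  -2.7  80.5]
green [519.  -64.3  79.5]
stop [ 520.9 -118.3   70.4]
em [ 519.1 -163.8   92.1]
mould [ 650.3 -114.1  152.3]
grip [653.2  63.9 201.9]
plateTL [725.1  26.6  99.1]
plateTR [ 727.7 -181.5   98.5]
platebl [575.9  31.1  97.5]
platebr [ 577.  -177.4   99.1]
```

View pics/c0.png

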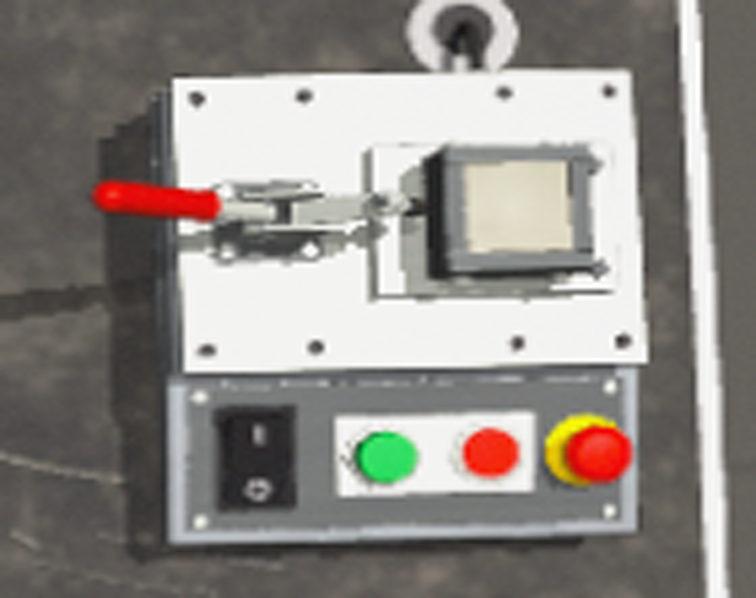

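Call:
step_arm(
  steps=[
    {"dx":-0.0406,"dy":-0.0349,"dz":-0.01,"hand":0},
    {"dx":-0.0406,"dy":-0.0349,"dz":-0.01},
    {"dx":-0.0406,"dy":-0.0349,"dz":-0.01},
    {"dx":-0.0406,"dy":-0.0349,"dz":-0.01},
    {"dx":-0.0406,"dy":-0.0349,"dz":-0.01},
    {"dx":-0.0406,"dy":-0.0349,"dz":-0.01},
    {"dx":-0.0406,"dy":-0.0349},
    {"dx":-0.0406,"dy":-0.0349},
  ],
  squeeze=20,
)

```text
validation failed for argument at $.st...
```

Call:
step_arm(
  steps=[
    {"dx":-0.0406,"dy":-0.0349},
    {"dx":-0.0406,"dy":-0.0349},
    {"dx":-0.0406,"dy":-0.0349},
    {"dx":-0.0406,"dy":-0.0349},
    {"rz":-0.138},
    {"rz":-0.138},
    {"rz":-0.138},
    {},
  ],
)

```text
validation failed for argument at $.st...
```

```bash
python3 - <<'E'
from h import *
o=bot.get_obs();print({k:np.round(v,3) for k,v in o.items()})
p,d=bot.snapshot("wrist");cv2.imwrite("pics/w1.png",p[:,:,::-1]);np.save("pics/w1.npy",d);np.save("pics/w1p.npy",np.r_[o["eef_pos"],o["eef_rot"]])
E
```

```text
{'time_s': np.float64(0.1), 'q': array([ 1.041,  0.359,  1.511, -0.   ,  1.272, -0.115]), 'qvel': array([ 0.   , -0.002, -0.001,  0.   , -0.001,  0.002]), 'effort': array([-0.0000e+00, -5.1636e+01, -2.7141e+01,  6.8000e-02,  2.8000e-02,
       -0.0000e+00]), 'eef_pos': array([241.514, 548.623, 240.901]), 'eef_rot': array([ 0.206,  0.979, -0.001, -0.   ]), 'force': array([-0.558, -0.579, -0.929]), 'wrist_torque': array([ 0.017, -0.011, -0.069]), 'width': np.float64(87.573)}
```

View pics/w1.png

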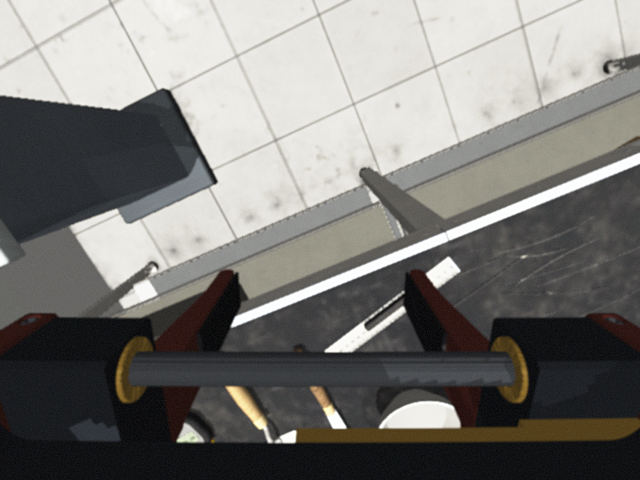

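Call:
step_arm(
  steps=[
    {"dx":-0.0402,"dy":-0.0311,"dz":-0.0115,"rx":0,"ry":0,"rz":0,"hand":0},
    {"dx":-0.0402,"dy":-0.0311,"dz":-0.0115,"rx":0,"ry":0,"rz":0,"hand":0},
    {"dx":-0.0402,"dy":-0.0311,"dz":-0.0115,"rx":0,"ry":0,"rz":0,"hand":0},
    {"dx":-0.0402,"dy":-0.0311,"dz":-0.0115,"rx":0,"ry":0,"rz":0,"hand":0},
    {"dx":-0.0402,"dy":-0.0311,"dz":-0.0115,"rx":0,"ry":0,"rz":0,"hand":0},
    {"dx":-0.0402,"dy":-0.0311,"dz":-0.0115,"rx":0,"ry":0,"rz":0,"hand":0},
    {"dx":-0.0402,"dy":-0.0311,"dz":-0.0115,"rx":0,"ry":0,"rz":0,"hand":0},
    {"dx":-0.0402,"dy":-0.0311,"dz":-0.0115,"rx":0,"ry":0,"rz":0,"hand":0},
  ],
  squeeze=20,
)

```text
time_s: 1.15
eef_pos: [436.3, 190.2, 333.9]
eef_rot: [0.206, 0.979, -0.0, -0.0]
force: [0.9, 0.2, -1.2]
width: 11.4
```

Call:
step_arm(
  steps=[
    {"dx":-0.0402,"dy":-0.0311,"dz":-0.0115,"rx":0,"ry":0,"rz":0,"hand":0},
    {"dx":-0.0402,"dy":-0.0311,"dz":-0.0115,"rx":0,"ry":0,"rz":0,"hand":0},
    {"dx":-0.0402,"dy":-0.0311,"dz":-0.0115,"rx":0,"ry":0,"rz":0,"hand":0},
    {"dx":-0.0402,"dy":-0.0311,"dz":-0.0115,"rx":0,"ry":0,"rz":0,"hand":0},
    {"dx":-0.0402,"dy":-0.0311,"dz":-0.0115,"rx":0,"ry":0,"rz":0,"hand":0},
    {"dx":-0.0402,"dy":-0.0311,"dz":-0.0115,"rx":0,"ry":0,"rz":-0.115,"hand":0},
    {"dx":0,"dy":0,"dz":0,"rx":0,"ry":0,"rz":-0.15,"hand":0},
    {"dx":0,"dy":0,"dz":0,"rx":0,"ry":0,"rz":-0.15,"hand":0},
  ],
)

```text
time_s: 2.15
eef_pos: [581.5, -77.1, 402.1]
eef_rot: [-0.002, 1.0, 0.0, -0.001]
force: [-0.2, 0.7, -0.1]
width: 0.6
```

```bash
python3 - <<'E'
from h import *
o=bot.get_obs();print({k:np.round(v,3) for k,v in o.items()})
p,d=bot.snapshot("wrist");cv2.imwrite("pics/w2.png",p[:,:,::-1]);np.save("pics/w2.npy",d);np.save("pics/w2p.npy",np.r_[o["eef_pos"],o["eef_rot"]])
E
```

```text
{'time_s': np.float64(2.15), 'q': array([-0.25 ,  0.24 ,  1.293, -0.   ,  1.61 , -1.824]), 'qvel': array([ 1.40e-02, -8.00e-03,  1.10e-02,  1.00e-03, -1.00e-03, -1.19e+00]), 'effort': array([-7.0200e-01, -4.7225e+01, -3.1399e+01, -9.2000e-02,  1.8000e-02,
        1.5880e+00]), 'eef_pos': array([581.515, -77.093, 402.103]), 'eef_rot': array([-0.002,  1.   ,  0.   , -0.001]), 'force': array([-0.159,  0.676, -0.094]), 'wrist_torque': array([-0.001,  0.001,  0.022]), 'width': np.float64(0.569)}
```

View pics/w2.png

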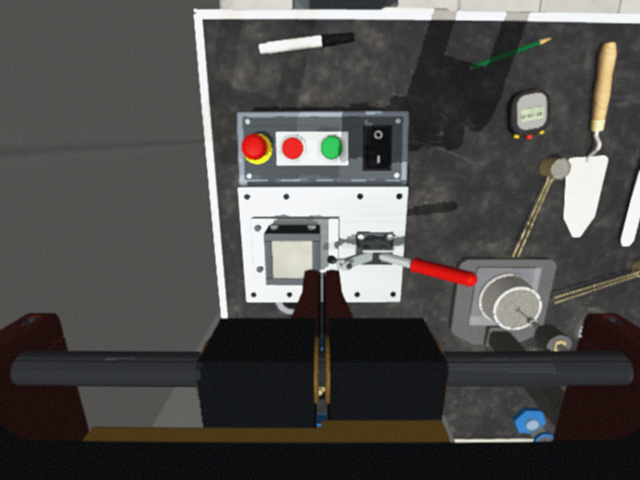

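The wrist view shows everything: E-stop (255,147), stop (292,148), green (331,147), rocker (377,147), hinge around (378,242), and grip (411,266)-(475,280). Next an enlarged crop for exact readings.

```bash
python3 - <<'E'
from h import *
im=cv2.imread("pics/w2.png")[105:305,230:490]
cv2.imwrite("pics/c2.png",cv2.resize(im,None,fx=3,fy=3,interpolation=cv2.INTER_CUBIC))
d=np.load("pics/w2.npy");P=np.load("pics/w2p.npy");p=(P[:3],P[3:])
for k,q in dict(em=(254,147),stop=(292,148),green=(331,147),rockc=(377,147),rockon=(378,159),rockoff=(377,134),pivot=(376,241),grip0=(414,267),gripm=(443,273),gripend=(472,280),mould=(294,258),pTL=(240,188),pTR=(407,188)).items(): print(k,w("wrist",d,q,pose=p).round(1))
# console corners on z plane (near edge/far edge)
E
```

```text
em [ 518.5 -166.3   90.8]
stop [ 520.5 -118.    69.7]
green [518.8 -64.4  77.2]
rockc [518.7  -1.2  72.2]
rockon [5.345e+02 1.000e-01 7.750e+01]
rockoff [501.6  -1.   66.1]
pivot [643.6  -1.7 105. ]
grip0 [654.9  34.1 172. ]
gripm [653.   61.  194.5]
gripend [652.8  85.7 214. ]
mould [ 651.8 -111.7  150.3]
pTL [ 571.6 -186.6   97.8]
pTR [571.3  38.   96.4]
```

View pics/c2.png

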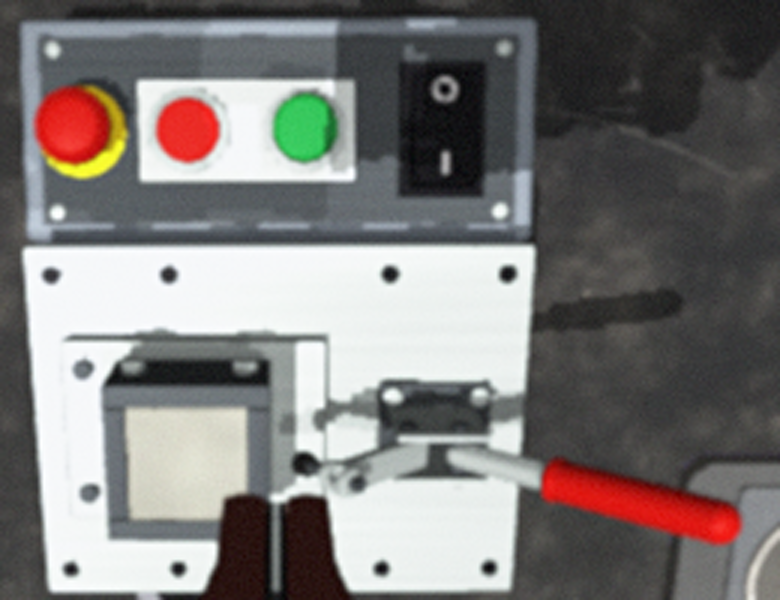

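```bash
python3 - <<'E'
from h import *
for n in("top","scene"):
    d=np.load(f"pics/{n}0.npy");c=bot.calibration(n)
    v,u=np.mgrid[0:480,0:640];n_=cv2.undistortPoints(np.stack([u.ravel(),v.ravel()],1)[:,None].astype(float),c["mtx"],c["dist"])[:,0]
    s=d.ravel();C=np.c_[n_,np.ones(len(n_))]*s[:,None];W=(C-c["t"])@c["R"]
    m=(s>0)&(W[:,2]>30)&(W[:,0]>400)&(W[:,0]<900)&(W[:,1]>90)&(W[:,1]<350)
    Q=W[m]
    for y in range(90,350,20):
        q=Q[(Q[:,1]>=y)&(Q[:,1]<y+20)&(Q[:,2]>30)]
        if len(q): print(n,y,q[:,0].min().round(),q[:,0].max().round(),"zmax",q[:,2].max().round())
# lever: red pixels in wrist
im=cv2.imread("pics/w2.png");d=np.load("pics/w2.npy");P=np.load("pics/w2p.npy");p=(P[:3],P[3:])
hsv=cv2.cvtColor(im,cv2.COLOR_BGR2HSV)
m=((hsv[...,0]<8)|(hsv[...,0]>172))&(hsv[...,1]>150)&(hsv[...,2]>90)
ys,xs=np.nonzero(m);k=(xs>400)&(xs<485)&(ys>250)&(ys<295)
L=np.array([w("wrist",d,(a,b),pose=p) for a,b in zip(xs[k],ys[k])])
for y in range(20,110,6):
    q=L[(L[:,1]>=y)&(L[:,1]<y+6)]
    if len(q): print(y,len(q),q[:,0].min().round(1),q[:,0].max().round(1),np.percentile(q[:,2],[50,95]).round(1))
E
```

```text
top 90 650.0 875.0 zmax 213.0
top 170 774.0 774.0 zmax 30.0
top 190 726.0 805.0 zmax 253.0
top 210 723.0 863.0 zmax 342.0
top 230 717.0 859.0 zmax 344.0
top 250 721.0 859.0 zmax 341.0
top 270 536.0 807.0 zmax 279.0
top 290 537.0 776.0 zmax 34.0
scene 90 648.0 851.0 zmax 214.0
scene 190 756.0 783.0 zmax 65.0
scene 210 733.0 859.0 zmax 339.0
scene 230 726.0 858.0 zmax 341.0
scene 250 721.0 861.0 zmax 342.0
scene 270 538.0 803.0 zmax 279.0
scene 290 535.0 776.0 zmax 37.0
26 14 650.6 660.0 [169.9 170.8]
32 84 645.9 663.3 [170.8 174.7]
38 86 646.1 662.5 [176.2 180. ]
44 84 646.7 662.2 [181.4 184.7]
50 91 646.3 661.9 [186.3 190.2]
56 93 646.7 662.8 [191.4 195.2]
62 99 646.8 662.1 [196.7 200.6]
68 103 646.2 661.7 [202.1 205.4]
74 105 646.4 728.4 [207.1 210.8]
80 97 646.2 732.8 [212.1 214. ]
86 45 646.9 659.6 [212.7 214.1]
92 2 651.5 736.4 [104.5 198.7]
98 1 738.1 738.1 [0.3 0.3]
104 2 706.6 740.0 [47.8 90.6]
```

Call:
step_arm(
  steps=[
    {"dx":-0.0181,"dy":0.0363,"dz":0.038,"rx":0,"ry":0,"rz":0,"hand":0},
    {"dx":-0.0181,"dy":0.0363,"dz":0.038,"rx":0,"ry":0,"rz":0,"hand":0},
    {"dx":-0.0181,"dy":0.0363,"dz":0.038,"rx":0,"ry":0,"rz":0,"hand":0},
    {"dx":-0.0181,"dy":0.0363,"dz":0.036,"rx":0,"ry":0,"rz":0,"hand":0},
    {"dx":0,"dy":0,"dz":0,"rx":0,"ry":0,"rz":0,"hand":0},
    {"dx":0,"dy":0,"dz":0,"rx":0,"ry":0,"rz":0,"hand":0},
  ],
)

```text
time_s: 2.95
eef_pos: [653.7, 68.7, 252.9]
eef_rot: [0.0, 1.0, -0.0, -0.0]
force: [0.6, -0.0, -0.8]
width: 0.4
```

Call:
step_arm(
  steps=[
    {"dx":0,"dy":0,"dz":0.01,"rx":0,"ry":0,"rz":0,"hand":0},
    {"dx":0,"dy":0,"dz":0.01,"rx":0,"ry":0,"rz":0,"hand":0},
    {"dx":0,"dy":0,"dz":0.01,"rx":0,"ry":0,"rz":0,"hand":0},
    {"dx":0,"dy":0,"dz":0.01,"rx":0,"ry":0,"rz":0,"hand":0},
    {"dx":0,"dy":0,"dz":0.01,"rx":0,"ry":0,"rz":0,"hand":0},
    {"dx":0,"dy":0,"dz":0.01,"rx":0,"ry":0,"rz":0,"hand":0},
    {"dx":0,"dy":0,"dz":0.01,"rx":0,"ry":0,"rz":0,"hand":0},
  ],
)

```text
time_s: 3.82
eef_pos: [653.9, 69.3, 182.1]
eef_rot: [-0.0, 1.0, 0.0, 0.0]
force: [0.5, 1.5, 3.8]
width: 0.3
```

Force is 3.8 N as expected. On in smaller steps.

Call:
step_arm(
  steps=[
    {"dx":0,"dy":0,"dz":0.005,"rx":0,"ry":0,"rz":0,"hand":0},
    {"dx":0,"dy":0,"dz":0.005,"rx":0,"ry":0,"rz":0,"hand":0},
    {"dx":0,"dy":0,"dz":0.003,"rx":0,"ry":0,"rz":0,"hand":0},
    {"dx":0,"dy":0,"dz":0.002,"rx":0,"ry":0,"rz":0,"hand":0},
  ],
)

```text
time_s: 4.32
eef_pos: [653.8, 69.1, 167.5]
eef_rot: [-0.0, 1.0, 0.0, -0.0]
force: [-0.6, 1.5, 2.5]
width: 0.3
```

Call:
step_arm(
  steps=[
    {"dx":0,"dy":0,"dz":0.001,"rx":0,"ry":0,"rz":0,"hand":0},
  ],
)

```text
time_s: 4.45
eef_pos: [653.7, 69.1, 166.6]
eef_rot: [-0.0, 1.0, -0.0, -0.0]
force: [-0.3, 1.8, 2.7]
width: 0.5
```

Call:
step_arm(
  steps=[
    {"dx":0,"dy":0,"dz":0.001,"rx":0,"ry":0,"rz":0,"hand":0},
  ],
)

```text
time_s: 4.58
eef_pos: [653.8, 69.0, 165.7]
eef_rot: [-0.0, 1.0, -0.0, 0.0]
force: [0.2, 1.3, 2.9]
width: 0.7
```

Call:
step_arm(
  steps=[
    {"dx":0,"dy":0,"dz":0.001,"rx":0,"ry":0,"rz":0,"hand":0},
  ],
)

```text
time_s: 4.7
eef_pos: [653.8, 69.1, 164.8]
eef_rot: [-0.0, 1.0, 0.0, 0.0]
force: [-1.1, 1.8, 7.7]
width: 0.6
```

Call:
step_arm(
  steps=[
    {"dx":0,"dy":0,"dz":0.001,"rx":0,"ry":0,"rz":0,"hand":0},
  ],
)

```text
time_s: 4.82
eef_pos: [653.9, 69.1, 164.6]
eef_rot: [-0.0, 1.0, 0.0, 0.0]
force: [-3.3, 2.4, 11.7]
width: 0.3
```

Call:
step_arm(
  steps=[
    {"dx":0,"dy":0,"dz":0.001,"rx":0,"ry":0,"rz":0,"hand":0},
  ],
)

```text
time_s: 4.95
eef_pos: [654.0, 69.1, 164.4]
eef_rot: [-0.0, 1.0, 0.0, 0.001]
force: [-5.2, 2.2, 17.7]
width: 0.5
```

Call:
step_arm(
  steps=[
    {"dx":0,"dy":0,"dz":-0.02,"rx":0,"ry":0,"rz":0,"hand":0},
    {"dx":0,"dy":0,"dz":-0.03,"rx":0,"ry":0,"rz":0,"hand":0},
    {"dx":0.0388,"dy":-0.0235,"dz":-0.01,"rx":0,"ry":0,"rz":0,"hand":0},
    {"dx":0.0388,"dy":-0.0235,"dz":0,"rx":0,"ry":0,"rz":0,"hand":0},
    {"dx":0.0388,"dy":-0.0235,"dz":0,"rx":0,"ry":0,"rz":0,"hand":0},
    {"dx":0,"dy":0,"dz":0.03,"rx":0,"ry":0,"rz":0,"hand":0},
    {"dx":0,"dy":0,"dz":0.03,"rx":0,"ry":0,"rz":0,"hand":0},
    {"dx":0,"dy":0,"dz":0.01,"rx":0,"ry":0,"rz":0,"hand":0},
  ],
)

```text
time_s: 5.95
eef_pos: [535.7, -1.8, 150.9]
eef_rot: [-0.0, 1.0, -0.0, -0.002]
force: [0.6, -0.0, 1.1]
width: 0.3
```

```bash
python3 - <<'E'
from h import *
o=bot.get_obs();print(o["eef_pos"],o["force"])
p,d=bot.snapshot("top");cv2.imwrite("pics/c3.png",cv2.resize(p[150:280,350:490,::-1],None,fx=5,fy=4.6,interpolation=cv2.INTER_CUBIC))
p,d=bot.snapshot("scene");cv2.imwrite("pics/c4.png",cv2.resize(p[150:270,200:360,::-1],None,fx=5,fy=5,interpolation=cv2.INTER_CUBIC))
E
```

```text
[535.71580604  -1.84419468 150.90480183] [ 0.56463492 -0.02946128  1.12564089]
```

View pics/c4.png

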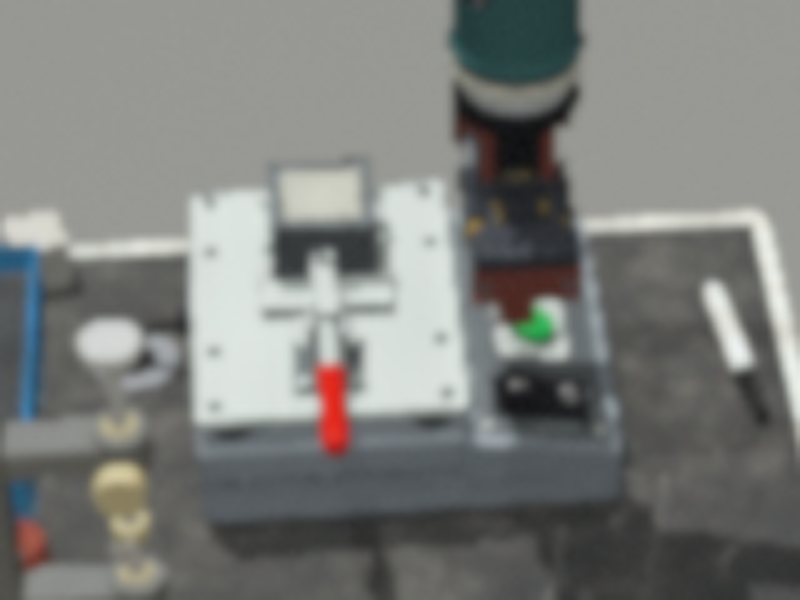

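The scene crop shows the lever (330,410) lying level with the foot on the base plate. A quick depth check of its angle before the rocker.

```bash
python3 - <<'E'
from h import *
p,d=bot.snapshot("top")
hsv=cv2.cvtColor(p,cv2.COLOR_RGB2HSV)
m=((hsv[...,0]<8)|(hsv[...,0]>172))&(hsv[...,1]>150)&(hsv[...,2]>90)
ys,xs=np.nonzero(m);L=np.array([w("top",d,(a,b)) for a,b in zip(xs,ys)])
L=L[(L[:,0]>640)&(L[:,0]<670)&(L[:,1]>30)&(L[:,1]<140)]
for y in range(30,130,15):
    q=L[(L[:,1]>=y)&(L[:,1]<y+15)]
    if len(q): print(y,q.mean(0).round(1),q[:,2].max().round(1))
E
```

```text
30 [668.8  39.2 100.1] 100.1
45 [653.7  52.1 143.3] 147.3
60 [653.4  67.8 144.5] 148.7
75 [653.6  83.1 145.1] 147.4
90 [653.8  98.2 146.2] 148.8
105 [653.8 111.7 146.4] 150.0
```

Call:
step_arm(
  steps=[
    {"dx":-0.001,"dy":0,"dz":0.02,"rx":0,"ry":0,"rz":0,"hand":0},
    {"dx":0,"dy":0,"dz":0.015,"rx":0,"ry":0,"rz":0,"hand":0},
    {"dx":0,"dy":0,"dz":0.005,"rx":0,"ry":0,"rz":0,"hand":0},
    {"dx":0,"dy":0,"dz":0,"rx":0,"ry":0,"rz":0,"hand":0},
  ],
)

```text
time_s: 6.6
eef_pos: [538.4, -1.5, 112.7]
eef_rot: [-0.0, 1.0, -0.0, -0.0]
force: [-0.1, -0.2, -0.3]
width: 0.4
```

The lever slope is about 0.05 rad, so it is fully closed. Now I press the rocker.

Call:
step_arm(
  steps=[
    {"dx":0,"dy":0,"dz":0.005,"rx":0,"ry":0,"rz":0,"hand":0},
    {"dx":0,"dy":0,"dz":0.005,"rx":0,"ry":0,"rz":0,"hand":0},
    {"dx":0,"dy":0,"dz":0.003,"rx":0,"ry":0,"rz":0,"hand":0},
    {"dx":0,"dy":0,"dz":0.002,"rx":0,"ry":0,"rz":0,"hand":0},
  ],
)

```text
time_s: 7.1
eef_pos: [539.3, -1.6, 98.0]
eef_rot: [-0.0, 1.0, -0.0, 0.001]
force: [1.4, 0.6, 3.5]
width: 0.4
```

Call:
step_arm(
  steps=[
    {"dx":0,"dy":0,"dz":0.0015,"rx":0,"ry":0,"rz":0,"hand":0},
    {"dx":0,"dy":0,"dz":0.0015,"rx":0,"ry":0,"rz":0,"hand":0},
  ],
)

```text
time_s: 7.35
eef_pos: [539.9, -1.6, 95.2]
eef_rot: [-0.0, 1.0, -0.0, 0.002]
force: [3.5, 0.2, 4.0]
width: 0.1
```

Call:
step_arm(
  steps=[
    {"dx":0,"dy":0,"dz":0.001,"rx":0,"ry":0,"rz":0,"hand":0},
  ],
)

```text
time_s: 7.48
eef_pos: [539.3, -1.7, 94.0]
eef_rot: [-0.0, 1.0, -0.0, 0.001]
force: [3.2, 0.3, 4.1]
width: 0.8
```

Call:
step_arm(
  steps=[
    {"dx":0,"dy":0,"dz":0.001,"rx":0,"ry":0,"rz":0,"hand":0},
  ],
)

```text
time_s: 7.6
eef_pos: [538.7, -1.6, 92.8]
eef_rot: [-0.0, 1.0, -0.0, 0.0]
force: [3.8, 0.0, 3.5]
width: 0.5
```

Call:
step_arm(
  steps=[
    {"dx":0,"dy":0,"dz":0.001,"rx":0,"ry":0,"rz":0,"hand":0},
  ],
)

```text
time_s: 7.72
eef_pos: [538.8, -1.6, 91.9]
eef_rot: [-0.0, 1.0, -0.0, 0.0]
force: [3.2, 0.5, 7.3]
width: 0.8
```

Call:
step_arm(
  steps=[
    {"dx":0,"dy":0,"dz":0.001,"rx":0,"ry":0,"rz":0,"hand":0},
  ],
)

```text
time_s: 7.85
eef_pos: [538.9, -1.7, 91.5]
eef_rot: [-0.0, 1.0, -0.0, 0.001]
force: [0.6, 0.8, 19.0]
width: 0.5
```

Call:
step_arm(
  steps=[
    {"dx":0,"dy":0,"dz":0.001,"rx":0,"ry":0,"rz":0,"hand":0},
  ],
)

```text
time_s: 7.98
eef_pos: [539.0, -1.7, 91.4]
eef_rot: [-0.0, 1.0, -0.0, 0.001]
force: [-1.6, 0.7, 29.0]
width: 0.5
```

Call:
step_arm(
  steps=[
    {"dx":0,"dy":0,"dz":-0.015,"rx":0,"ry":0,"rz":0,"hand":0},
    {"dx":0,"dy":0,"dz":-0.025,"rx":0,"ry":0,"rz":0,"hand":0},
    {"dx":0.013,"dy":-0.0315,"dz":0,"rx":0,"ry":0,"rz":0,"hand":0},
    {"dx":0.013,"dy":-0.0315,"dz":0,"rx":0,"ry":0,"rz":0,"hand":0},
    {"dx":0,"dy":0,"dz":0,"rx":0,"ry":-0.15,"rz":0,"hand":0},
    {"dx":0,"dy":0,"dz":0,"rx":0,"ry":0,"rz":0,"hand":0},
  ],
)

```text
time_s: 8.72
eef_pos: [506.9, -63.6, 128.1]
eef_rot: [0.001, 0.997, 0.001, 0.071]
force: [-0.0, 0.2, -0.8]
width: 0.4
```

```bash
python3 - <<'E'
from h import *
o=bot.get_obs();print(o["eef_pos"],o["eef_rot"],o["force"])
p,d=bot.snapshot("wrist");cv2.imwrite("pics/w3.png",p[:,:,::-1]);np.save("pics/w3.npy",d);np.save("pics/w3p.npy",np.r_[o["eef_pos"],o["eef_rot"]])
p,d=bot.snapshot("scene");cv2.imwrite("pics/c5.png",cv2.resize(p[180:270,240:340,::-1],None,fx=6,fy=6,interpolation=cv2.INTER_CUBIC))
E
```

```text
[506.88868268 -63.58822359 128.11085338] [7.87163202e-04 9.97474606e-01 1.04679318e-03 7.10119388e-02] [-3.92184787e-04  2.22742095e-01 -8.09603316e-01]
```

View pics/w3.png

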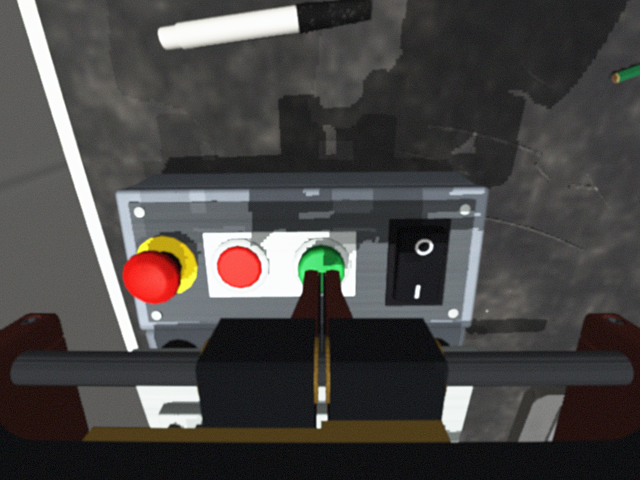

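View pics/c5.png

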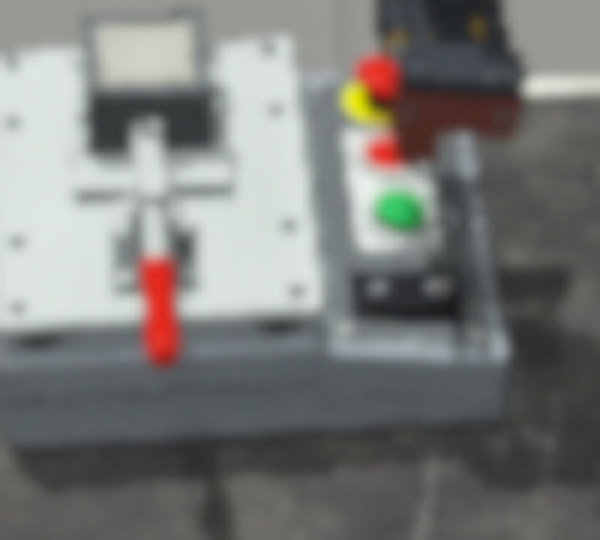

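The wrist view has the fingers in front of the green button (321,265) and the rocker at (418,262) with its ring end raised. I'll check the rocker slope from depth.

```bash
python3 - <<'E'
from h import *
d=np.load("pics/w3.npy");P=np.load("pics/w3p.npy");p=(P[:3],P[3:])
for q in [(405,230),(405,240),(405,255),(405,270),(405,285),(405,295),(322,255),(312,262),(335,262),(239,265),(378,255),(378,240),(378,290)]: print(q,w("wrist",d,q,pose=p).round(1))
print(bot.get_obs()["eef_pos"])
E
```

```text
(405, 230) [494.1 -11.5  67.6]
(405, 240) [498.5 -12.2  72.9]
(405, 255) [509.1 -11.1  72.6]
(405, 270) [520.2  -9.9  72.5]
(405, 285) [532.2  -8.5  71.7]
(405, 295) [540.1  -7.7  71.7]
(322, 255) [507.5 -63.4  75.2]
(312, 262) [511.9 -69.7  76.1]
(335, 262) [512.  -55.3  76. ]
(239, 265) [ 518.1 -117.6   68.8]
(378, 255) [514.4 -26.2  62.7]
(378, 240) [504.1 -26.7  61.1]
(378, 290) [539.5 -25.1  66.7]
[511.45037516 -64.23896254 129.46982165]
```

The rocker is on (slope 0.15-0.18 = -0.03). The tool is lined up, so I press start along the face normal.

Call:
step_arm(
  steps=[
    {"dx":0,"dy":0,"dz":0.015,"rx":0,"ry":0,"rz":0,"hand":0},
    {"dx":0,"dy":0,"dz":0.01,"rx":0,"ry":0,"rz":0,"hand":0},
    {"dx":0,"dy":0,"dz":0.005,"rx":0,"ry":0,"rz":0,"hand":0},
    {"dx":0,"dy":0,"dz":0.003,"rx":0,"ry":0,"rz":0,"hand":0},
    {"dx":0,"dy":0,"dz":0.003,"rx":0,"ry":0,"rz":0,"hand":0},
  ],
)

```text
time_s: 9.45
eef_pos: [517.5, -64.3, 93.9]
eef_rot: [-0.0, 0.997, 0.0, 0.075]
force: [-1.1, 1.1, 3.5]
width: 0.4
```

Call:
step_arm(
  steps=[
    {"dx":0,"dy":0,"dz":0.0015,"rx":0,"ry":0,"rz":0,"hand":0},
    {"dx":0,"dy":0,"dz":0.0015,"rx":0,"ry":0,"rz":0,"hand":0},
  ],
)

```text
time_s: 9.7
eef_pos: [517.9, -64.3, 91.2]
eef_rot: [-0.0, 0.997, 0.0, 0.075]
force: [-1.7, 1.9, 3.5]
width: 0.4
```

Call:
step_arm(
  steps=[
    {"dx":0,"dy":0,"dz":0.001,"rx":0,"ry":0,"rz":0,"hand":0},
  ],
)

```text
time_s: 9.82
eef_pos: [518.2, -64.4, 90.1]
eef_rot: [-0.0, 0.997, 0.0, 0.075]
force: [-1.6, 1.9, 2.5]
width: 0.3
```

Call:
step_arm(
  steps=[
    {"dx":0,"dy":0,"dz":0.001,"rx":0,"ry":0,"rz":0,"hand":0},
  ],
)

```text
time_s: 9.95
eef_pos: [518.4, -64.5, 89.2]
eef_rot: [-0.0, 0.997, -0.0, 0.075]
force: [-4.3, 3.0, 12.9]
width: 0.6
```

Call:
step_arm(
  steps=[
    {"dx":0,"dy":0,"dz":0.001,"rx":0,"ry":0,"rz":0,"hand":0},
  ],
)

```text
time_s: 10.07
eef_pos: [518.4, -64.5, 89.0]
eef_rot: [-0.0, 0.997, -0.0, 0.075]
force: [-9.7, 2.6, 27.0]
width: 0.4
```

Hard stop reached. Retract and check.

Call:
step_arm(
  steps=[
    {"dx":0,"dy":0,"dz":0,"rx":0,"ry":0,"rz":0,"hand":0},
    {"dx":0,"dy":0,"dz":-0.01,"rx":0,"ry":0,"rz":0,"hand":0},
    {"dx":0,"dy":0,"dz":-0.03,"rx":0,"ry":0,"rz":0,"hand":0},
    {"dx":0,"dy":0,"dz":-0.04,"rx":0,"ry":0,"rz":0,"hand":0},
    {"dx":0,"dy":0,"dz":-0.05,"rx":0,"ry":0,"rz":0,"hand":0},
    {"dx":0,"dy":0,"dz":-0.05,"rx":0,"ry":0,"rz":0,"hand":0},
    {"dx":0,"dy":0,"dz":-0.05,"rx":0,"ry":0,"rz":0,"hand":0},
    {"dx":0,"dy":0,"dz":0,"rx":0,"ry":0,"rz":0,"hand":0},
  ],
)

```text
time_s: 11.08
eef_pos: [486.8, -65.7, 320.4]
eef_rot: [-0.0, 0.997, -0.002, 0.08]
force: [0.7, -0.1, -0.1]
width: 0.5
```

Call:
step_arm(
  steps=[
    {"dx":0,"dy":0,"dz":0,"rx":0,"ry":0,"rz":0,"hand":0},
    {"dx":0,"dy":0,"dz":0,"rx":0,"ry":0,"rz":0,"hand":0},
  ],
)

```text
time_s: 11.32
eef_pos: [483.5, -64.3, 313.9]
eef_rot: [-0.0, 0.997, 0.0, 0.074]
force: [0.5, -0.1, 0.2]
width: 0.6
```

```bash
python3 - <<'E'
from h import *
o=bot.get_obs();print(o["eef_pos"],o["force"],o["time_s"])
p,d=bot.snapshot("wrist");cv2.imwrite("pics/w4.png",p[:,:,::-1]);np.save("pics/w4.npy",d);np.save("pics/w4p.npy",np.r_[o["eef_pos"],o["eef_rot"]])
E
```

```text
[483.50416355 -64.32304717 313.91076569] [ 0.46562073 -0.1469957   0.24608707] 11.325
```

View pics/w4.png

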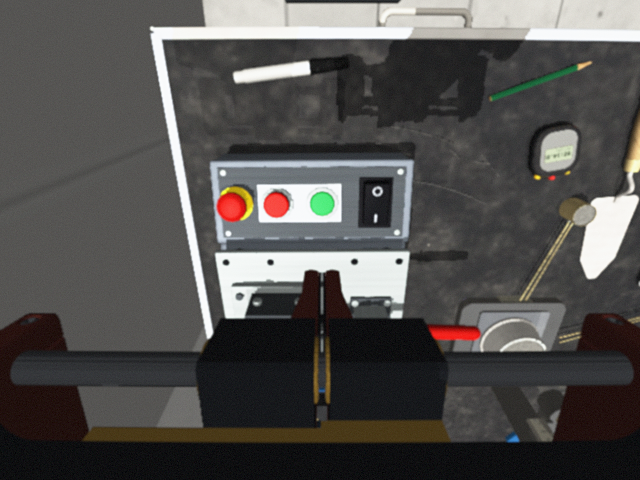

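```bash
python3 - <<'E'
from h import *
d=np.load("pics/w4.npy");P=np.load("pics/w4p.npy");p=(P[:3],P[3:])
for k,q in dict(green=(321,203),stop=(276,204),em=(231,207),ron=(375,220),roff=(375,187),face=(350,205)).items(): print(k,w("wrist",d,q,pose=p).round(1))
p,d=bot.snapshot("top")
for k,q in dict(mould=(445,196),grip=(378,193),gripin=(388,194)).items(): print(k,w("top",d,q).round(1))
cv2.imwrite("pics/t5.png",p[:,:,::-1])
E
```

```text
green [518.9 -65.   69.4]
stop [ 517.3 -117.3   77. ]
em [ 516.  -166.3   90.2]
ron [ 5.395e+02 -1.000e-01  7.240e+01]
roff [498.2  -2.9  73.1]
face [523.4 -30.1  64.2]
mould [ 650.4 -114.3  151.3]
grip [676.3  43.4  53.5]
gripin [659.9  29.7 139.5]
```

View pics/t5.png

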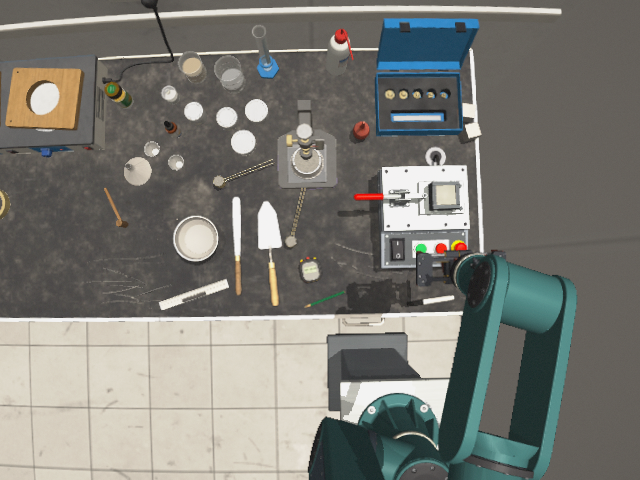

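The top view shows the lever level at (368,197), the mould still at (445,196) and the other items where they lay. Green sank from 77.2 to 69.4 mm, the stop rose from 69.7 to 77.0 mm, and the E-stop is unchanged at 90 mm. The arm is clear, so I hand in.

```bash
python3 -c "
from bench import bot
print(bot.finish_job())"
```

```text
the job is handed in; nothing more can be done
None
```

The job is handed in. With closed fingers I pushed the clamp lever down, pressed the far end of the mains rocker, then pressed the green start button, each to its hard stop. The highest tool force I read was about 29 N, and the job took about 11.5 s. The hand-in returned no verdict.

Last checks before handing in:
- **Clamp lever:** it slopes about 0.05 rad, which is fully closed. That slope was measured just before the rocker was pressed; in the last picture the lever is still level.
- **Mains rocker:** the far end is down, with the two ends at about 72 and 73 mm, as expected when on.
- **Start and stop buttons:** green sank from 77.2 to 69.4 mm. The red stop rose from 69.7 to 77.0 mm, as the linkage should make it.
- **Emergency stop:** its height is unchanged within about 1 mm, so it was not pressed.
- **Mould and other items:** the mould is within about 1 mm of where it started. The other items look unmoved in the top picture; I did not measure each one.
- **Arm:** raised about 220 mm above the console and touching nothing.

One depth reading in the last check, at the old grip position, landed beside the lowered lever, so I discarded it. None of the other checks failed or disagreed.

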